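# Show the pricker under the measuring cup

## Task

Take the open steel measuring cup with the wire handle and, in front of the phone on its stand, lift it clear of the shelf and tip it about 45 degrees so that its underside, with the egg pricker, looks towards the phone (its mouth leans back, away from the phone). Hold it so for two seconds, then level it and stand it upright in the middle of the cork coaster without dropping it, and let go. Leave the glass salt grinder standing where it is.

Things in the scene. Friction and masses are not known exactly. Their poses are not given: they have to be found in the camera images.
- cup: open steel measuring cup, straight cylinder 58 mm across, 75 mm tall, wall 3 mm, 150 g; orange disc with a short pin recessed in its underside. A 6 mm wire handle stands out on its -x side to 53 mm from the axis, 21 to 61 mm up: grip the wall across y, near the rim. Origin: centre of the underside; z to the open mouth. Not the closed steel tin with a black lid and no handle.
- coaster: round cork coaster, 100 mm across and 6 mm thick, fixed flat on the shelf. Origin: centre of its underside, on the shelf surface; z up.
- phone: black phone, blue screen, 150 by 74 mm, 9 mm thick, leaning back 45 degrees on a fixed wooden stand at the far edge, top about 130 mm high. Origin: centre of the screen; z: out of the screen, towards the robot and 45 degrees up; y: level, along the short side; x: up along the screen, away from the robot. With the cup tipped right, its z is parallel to the phone's z.
- grinder: glass salt grinder with a steel twist cap, 48 mm across, 112 mm tall, standing upright, loose, 220 g; to be left alone. Origin: centre of its underside; z up.

How it is judged:
By the outcome, as a careful person would: the job done as asked, in the order asked, and still so for the second after the job is handed in, with the robot touching nothing.
It also fails if it takes over 48 s, if anything falls off the work surface, if the arm or the gripper's body presses on something with over 40 N, if the wrist force passes 120 N, or if a joint passes its speed limit or range.

## Robot

A 6-joint arm with a two-finger parallel gripper is mounted at the origin on the work surface. World frame = base frame: x ahead of the robot, y to its left, z up, the work surface at z = 0. Lengths are in m, angles in rad, forces in N, time in s.
With the tool pointing down it reaches from about 0.375 to 0.975 m from the base axis. Payload 3.8 kg.
Tool frame: the origin (TCP) lies between the finger pads; the fingertips stand 19 mm ahead of it and the grasp point (between the pads) is the TCP; z points along the fingers, y is the line along which they close (so a half turn about z gives the same grasp; the last joint's range is limited). The gripper opens to 88 mm and grips with 3 to 60 N. Pads are 18 mm wide; open, the fingers measure 123 mm over their backs; the gripper's body (75 mm by 187 mm) begins 45 mm behind the grasp point.
Start: joints at [-1.379, 0.264, 1.604, -0, 1.274, -0.037], TCP at [0.153, -0.657, 0.258] pointing down, gripper open.
Joint ranges: [-2.63, 2.63], [-0.94, 2.18], [0.31, 2.57], [-1.31, 4.45], [0, 2.66], [-2.55, 2.55]. Speed limits (rad/s): [2.57, 2.57, 3.14, 3.14, 3.14, 3.14].

## Interface

Orientations are given as a rotation vector (axis times angle).
In Python, from cell import manip, vision, job, nets gives the robot as it stands. Calls block until the motion is done:
- manip.move_pose(position, orientation): joint-space move of the TCP to a pose.
- manip.move_linear(position, rate=0.15, rot=None): straight line of the TCP; rot=None keeps the orientation; rate is the mean speed in m/s.
- manip.set_joints(angles): joint-space move.
- manip.set_gripper(opening, force=None): finger opening in m; force is the grip in N (None keeps the last); returns when the fingers have stopped.
- manip.dwell(seconds).
- manip.inverse_kinematics(position, orientation): joint angles nearest the present ones, or None.
- manip.state(): the state.
- vision.capture(name): name is "side" or "top"; returns a dict with "image" (480x640x3 uint8, blue, green, red), "z_map" (480x640 float32, m along the optical axis (not along the pixel's ray), 0 where there is no reading), "intrinsics" (3x3 intrinsics, pixels), "position" and "orientation" of the camera in the world. Camera axes: x right, y down, z forward; pixel columns grow to the right and rows downward; lengths in m; the calibration is good to about 2 mm. A picture is of the moment at which its call begins.
A pose or a line that the arm cannot do raises manip.IKError and nothing moves.
- job.close_job(): hands the job in; it is judged then, once.
Trained networks look in a picture, given as the dict that the camera call returned (one of the last four; its "shot" number tells which), for a name from the list of things; names that differ only in an ending like _2 or _b are one class to them, and where a whole thing is asked for, a point or a joint stands for the part that bears it (a point fixed in the world has none). Each returns a list of dicts, best first, with "p" (0 to 1); they miss things now and then, are a little off and sometimes report something else, mostly with a low value. They report only what shows in the picture. A call takes as long as a camera call.
- nets.search_frame(picture, thing): "point" ([x, y, z] in m, in the coordinates of the camera as it stood for that picture, good to about 4 mm: the middle of the surface that is visible of it).
- nets.place_of(picture, thing): "point" ([x, y, z] in m, in the coordinates of the camera as it stood for that picture, good to about 4 mm: a listed point, or the origin of a listed thing).
The state is a dict: "clock": time; "joint_pos": joint angles; "joint_velocities": joint speeds; "tau": joint torques, N m; "tool_pos": TCP position; "tcp_rot": TCP orientation; "contact_force": force on the tool from outside, world axes, zero at the start; "moment": the same for the moment, N m; "gripper_width": finger opening in m; "grasp_force": force on a finger pad.
Only numpy, scipy, OpenCV 4.12 (cv2) and the standard library are available. Lean on these libraries where they do the work, as an engineer would, in place of code of your own. Each camera call takes 0.05 s, during which the arm holds its last target. There are 200 camera calls.

## Working session

There is one attempt and no reset: what is moved stays moved. The work goes in short steps, each a Python script; the robot and the scene stay as the last script left them, time stands still between calls to the robot, and variables do not carry over. Pictures are saved under pics/ and viewed, at most 10 in all, crops included, and the job is handed in when it is done.

```bash
mkdir -p pics; ls; cat > h.py <<'E'
import numpy as np, cv2
from scipy.spatial.transform import Rotation as R
from cell import manip, vision, job, nets
def mat(o):
    o=np.array(o,float)
    return o if o.shape==(3,3) else R.from_rotvec(o).as_matrix() if o.size==3 else R.from_quat(o).as_matrix()
def world(c,p): return mat(c["orientation"])@np.array(p)+np.array(c["position"])
def cloud(c):
    z=c["z_map"];K=c["intrinsics"];v,u=np.mgrid[:480,:640]
    P=np.stack([(u-K[0][2])/K[0][0]*z,(v-K[1][2])/K[1][1]*z,z],-1)
    W=P@mat(c["orientation"]).T+np.array(c["position"]); W[z==0]=np.nan
    return W
E
python3 - <<'E'
from h import *
np.set_printoptions(precision=4,suppress=True)
print(manip.state()["clock"])
for n in("side","top"):
    c=vision.capture(n); cv2.imwrite(f"pics/{n}0.png",c["image"])
    print(n,c["position"],c["orientation"],c["intrinsics"][0])
    for t in("cup","coaster","phone","grinder"):
        for f in(nets.place_of,nets.search_frame):
            print(t,f.__name__,[(round(d["p"],2),world(c,d["point"])) for d in f(c,t)][:3])
print(manip.state()["clock"])
E
```

```text
cell.py
pics
0.0
side [0.4553 1.1097 0.9143] [-0.2068  2.7637 -1.3374] [613.2475   0.     318.7924]
cup call [(0.59, array([ 0.4881, -0.2073, -0.0025]))]
cup call [(0.7, array([ 0.4864, -0.1838,  0.0484]))]
coaster call [(0.93, array([ 0.525 ,  0.1637, -0.0046]))]
coaster call [(0.68, array([0.5242, 0.1721, 0.0023]))]
phone call [(0.69, array([ 0.7586, -0.0246,  0.0748]))]
phone call [(0.55, array([ 0.763 , -0.0173,  0.0814]))]
grinder call [(0.95, array([ 0.4624,  0.3268, -0.0061]))]
grinder call [(0.58, array([0.4638, 0.3472, 0.0675]))]
top [0.531  0.052  0.9642] [-2.1815  2.2062 -0.1184] [460.2446   0.     313.0366]
cup call [(0.76, array([ 0.4872, -0.209 ,  0.0047]))]
cup call [(0.67, array([ 0.4811, -0.2124,  0.0355]))]
coaster call [(0.89, array([0.5206, 0.1677, 0.0025]))]
coaster call [(0.56, array([0.5236, 0.1636, 0.0068])), (0.19, array([ 0.479 , -0.2127,  0.0369]))]
phone call [(0.58, array([ 0.757 , -0.028 ,  0.0787]))]
phone call [(0.75, array([ 0.7653, -0.0258,  0.0871]))]
grinder call [(0.82, array([0.4586, 0.3346, 0.003 ]))]
grinder call [(0.86, array([0.463 , 0.3212, 0.1061]))]
0.9
```

View pics/side0.png

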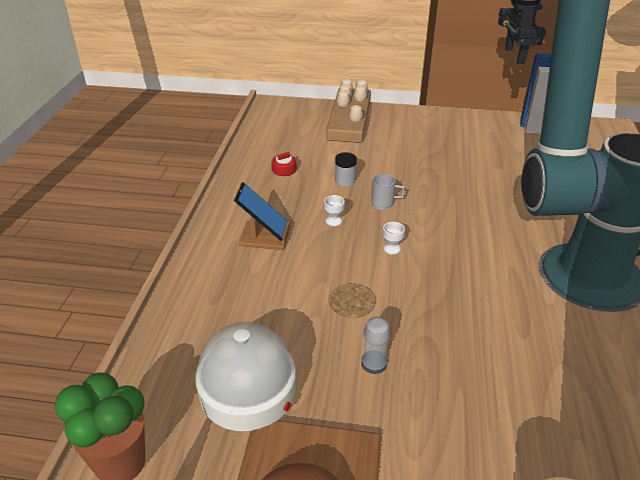

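View pics/top0.png

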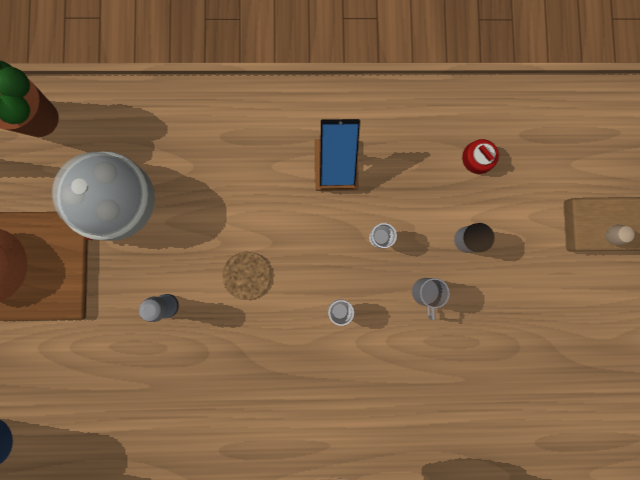

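```bash
python3 - <<'E'
from h import *
np.set_printoptions(precision=4,suppress=True)
for n in("side","top"):
    c=vision.capture(n); W=cloud(c); np.save(n+".npy",W)
    def box(x,y,r,z0,z1):
        m=(np.hypot(W[...,0]-x,W[...,1]-y)<r)&(W[...,2]>z0)&(W[...,2]<z1); return W[m]
    print(n,"table z",np.nanmedian(box(.5,-.03,.05,-.03,.03)[:,2]))
    P=box(.487,-.208,.075,.066,.09); print("rim",len(P),P.min(0),P.max(0),np.median(P[:,2]))
    print(" circ",cv2.minEnclosingCircle(P[:,:2].astype(np.float32)))
    H=box(.487,-.208,.08,.01,.062); d=np.hypot(*(H[:,:2]-[.487,-.208]).T); q=H[(d>.036)]; print(" handle",len(q),np.median(q,0) if len(q) else 0)
    P=box(.523,.166,.07,.0035,.012); print("coaster",len(P),P.min(0),P.max(0),np.median(P[:,2]),cv2.minEnclosingCircle(P[:,:2].astype(np.float32)))
    P=box(.46,.33,.05,.09,.13); print("grinder",P.min(0),P.max(0))
    P=box(.757,-.027,.045,.04,.12); A=P-P.mean(0); print("phone n",np.linalg.svd(A,full_matrices=False)[2][2],P.mean(0))
E
```

```text
side table z -0.000817660564322864
rim 151 [ 0.46   -0.2399  0.0661] [ 0.5164 -0.1719  0.0769] 0.07123554425671241
 circ ((0.48733335733413696, -0.2054518759250641), 0.03456035628914833)
 handle 58 [ 0.4418 -0.2016  0.0387]
coaster 948 [0.4614 0.1177 0.0035] [0.5745 0.2197 0.0108] 0.0053432424001566 ((0.5220641493797302, 0.16569651663303375), 0.06722211092710495)
grinder [0.4443 0.3128 0.0901] [0.4884 0.3553 0.1142]
phone n [-0.7082  0.1259  0.6947] [ 0.7604 -0.0187  0.0764]
top table z 0.0002152139978758294
rim 205 [ 0.4572 -0.2362  0.066 ] [ 0.513  -0.1786  0.0796] 0.07403380997915576
 circ ((0.48406854271888733, -0.2073097825050354), 0.0293989609926939)
 handle 60 [ 0.4404 -0.2071  0.0465]
coaster 1737 [0.4553 0.1065 0.0035] [0.5831 0.2305 0.0117] 0.006147417304634195 ((0.5230801701545715, 0.16558465361595154), 0.06963352859020233)
grinder [0.4407 0.3038 0.09  ] [0.4851 0.3484 0.1158]
phone n [-0.7063 -0.007   0.7079] [ 0.7577 -0.0261  0.0816]
```

The side view shows the cup at (385,190) with its handle towards -x, the black-lidded tin at (345,170), the coaster at (352,300), the grinder at (376,345) and the phone at (262,210). The top view agrees: cup rim (434,293), handle (432,312), coaster (247,275), phone (340,153). The nets' points match both pictures. Next I'll get the yaws and check IK.

```bash
cat >> h.py <<'E'
def rot(pitch,yaw,s=-1):
    D=np.array([[-s,0,0],[0,s,0],[0,0,-1.]])   # tool down, y along s*y
    return (R.from_euler('z',yaw)*R.from_euler('y',-pitch)*R.from_matrix(D)).as_rotvec()
E
python3 - <<'E'
from h import *
np.set_printoptions(precision=4,suppress=True)
print("tcp rot",mat(manip.state()["tcp_rot"]))
for n in("side","top"):
    W=np.load(n+".npy"); im=cv2.imread(f"pics/{n}0.png").astype(int)
    m=(im[...,0]>im[...,2]+40)&(np.hypot(W[...,0]-.757,W[...,1]+.027)<.1)
    m=cv2.erode(m.astype(np.uint8),np.ones((5,5)))>0
    P=W[m]; nn=np.linalg.svd(P-P.mean(0),full_matrices=False)[2]; print(n,"screen",len(P),nn[2],"long",nn[0],"mid",(P.min(0)+P.max(0))/2,P.mean(0))
    r=np.hypot(W[...,0]-.4857,W[...,1]+.2072)
    q=W[(r>.038)&(r<.06)&(W[...,2]>.02)&(W[...,2]<.07)]; q=q[q[:,0]<.47]; print("handle",len(q),np.median(q,0), np.degrees(np.arctan2(-(q[:,1].mean()+.2072),.4857-q[:,0].mean())))
    # obstacles
    o=W[(W[...,2]>.03)&(W[...,2]<.2)&(r<.2)&(r>.06)]; o=o[o[:,1]>-.2]; print("near",o.min(0),o.max(0))
n=np.array([-1,0,1])/2**.5
T=np.array([.758,-.027,.08])+.22*n; print("tilt tcp",T)
for s in(1,-1):
    for p,a in(([.4857,-.2072,.15],0),([.4857,-.2072,.058],0),([.4857,-.2072,.24],0),(T,0),(T,np.pi/4),([.523,.166,.2],0),([.523,.166,.064],0)):
        print(s,p,a,manip.inverse_kinematics(list(p),rot(a,0,s)))
E
```

```text
tcp rot [[ 0.9739  0.2268  0.    ]
 [ 0.2268 -0.9739 -0.    ]
 [ 0.      0.     -1.    ]]
side screen 494 [ 0.7081  0.0213 -0.7058] long [-0.7049 -0.0376 -0.7083] mid [ 0.7574 -0.0226  0.0781] [ 0.7558 -0.0223  0.0757]
handle 41 [ 0.4393 -0.2024  0.0408] -5.628524495810979
near [ 0.4274 -0.1406  0.03  ] [ 0.6261 -0.0079  0.0636]
top screen 1553 [ 0.7068  0.0083 -0.7074] long [-0.7071 -0.0203 -0.7068] mid [ 0.755  -0.025   0.0778] [ 0.7575 -0.025   0.0816]
handle 52 [ 0.4392 -0.207   0.0465] 0.01274147397362235
near [ 0.4242 -0.1383  0.03  ] [ 0.6226 -0.0087  0.0659]
tilt tcp [ 0.6024 -0.027   0.2356]
1 [0.4857, -0.2072, 0.15] 0 [-0.4504  0.0815  2.0263  0.      1.0338 -2.0212]
1 [0.4857, -0.2072, 0.058] 0 [-0.4504  0.2016  2.0887 -0.      0.8514 -2.0212]
1 [0.4857, -0.2072, 0.24] 0 [-0.4504 -0.0025  1.9366  0.      1.2075 -2.0212]
1 [ 0.6024 -0.027   0.2356] 0 [-0.0861  0.144   1.7885 -0.      1.2091 -1.6569]
1 [ 0.6024 -0.027   0.2356] 0.7853981633974483 [-0.1381 -0.2198  2.3233  0.3666  0.275  -2.0227]
1 [0.523, 0.166, 0.2] 0 [ 0.2619  0.0702  1.9383 -0.      1.1331 -1.3088]
1 [0.523, 0.166, 0.064] 0 [ 0.2619  0.2277  2.0419 -0.      0.872  -1.3088]
-1 [0.4857, -0.2072, 0.15] 0 [-0.4504  0.0815  2.0263 -0.      1.0338  1.1204]
-1 [0.4857, -0.2072, 0.058] 0 [-0.4504  0.2016  2.0887 -0.      0.8514  1.1204]
-1 [0.4857, -0.2072, 0.24] 0 [-0.4504 -0.0025  1.9366 -0.      1.2075  1.1204]
-1 [ 0.6024 -0.027   0.2356] 0 [-0.0861  0.144   1.7885 -0.      1.2091  1.4847]
-1 [ 0.6024 -0.027   0.2356] 0.7853981633974483 [-0.1381 -0.2198  2.3233  0.3666  0.275   1.1189]
-1 [0.523, 0.166, 0.2] 0 [ 0.2619  0.0702  1.9383 -0.      1.1331  1.8327]
-1 [0.523, 0.166, 0.064] 0 [ 0.2619  0.2277  2.0419 -0.      0.872   1.8327]
```

```bash
python3 - <<'E'
from h import *
np.set_printoptions(precision=4,suppress=True)
manip.move_pose([.4855,-.207,.16],rot(0,0)); manip.set_gripper(.088)
manip.move_linear([.4855,-.207,.055],rate=.12)
s=manip.state(); f0=s["contact_force"]
manip.set_gripper(.05,force=40)
s=manip.state(); print(s["clock"],s["tool_pos"],s["gripper_width"],s["grasp_force"],f0,s["contact_force"])
manip.move_linear([.4855,-.207,.24],rate=.12)
s=manip.state(); print(s["clock"],s["tool_pos"],s["gripper_width"],s["grasp_force"],s["contact_force"])
for n in("side","top"):
    c=vision.capture(n); W=cloud(c); np.save(n+"1.npy",W); cv2.imwrite(f"pics/{n}1.png",c["image"])
cv2.imwrite("pics/side1c.png",cv2.resize(cv2.imread("pics/side1.png")[60:280,280:560],None,fx=2.5,fy=2.5))
E
```

```text
4.85 [ 0.4857 -0.207   0.0554] 0.058058158761786244 39.98374353543113 [-0.9493 -0.7507  0.0779] [-0.1477  0.1913  3.1677]
6.5417 [ 0.485  -0.2068  0.2389] 0.05783593433094741 39.9805356534489 [-0.1436 -0.0546 -1.9085]
```

View pics/side1c.png

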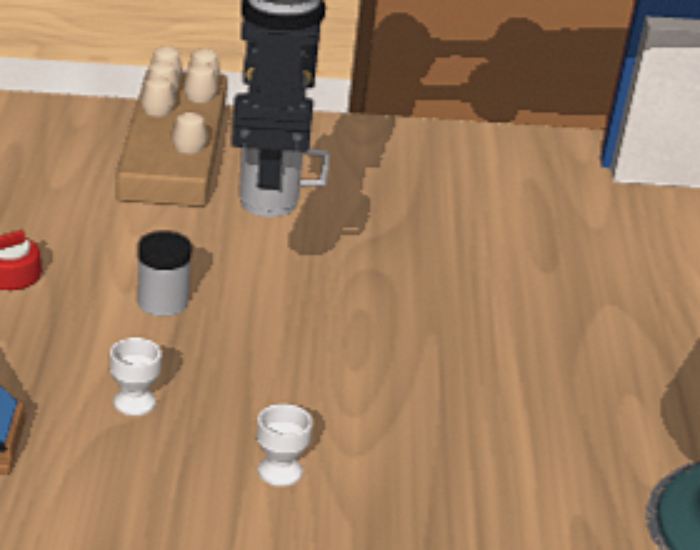

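The crop shows the cup at (270,180), held level between the fingers with its handle to the right. Now I'll tip it in front of the phone.

```bash
python3 - <<'E'
from h import *
np.set_printoptions(precision=4,suppress=True)
yaw=.015; n=R.from_euler('z',yaw).apply([-1,0,1])/2**.5
ph=np.array([.757,-.0255,.079]); T=ph+.215*n
manip.move_pose(list(T),rot(0,yaw)); manip.move_pose(list(T),rot(np.pi/4,yaw))
manip.dwell(.3)
s=manip.state(); print(s["clock"],s["tool_pos"],mat(s["tcp_rot"])[:,2],s["gripper_width"],s["contact_force"])
c=vision.capture("side"); cv2.imwrite("pics/side2.png",c["image"]); np.save("side2.npy",cloud(c))
g=c["image"][100:300,180:440]; cv2.imwrite("pics/side2c.png",cv2.resize(g,None,fx=3,fy=3))
# project the expected cup axis (underside centre, mouth centre)
K=c["intrinsics"]
for p in(T-.055*n,T+.02*n):
    q=mat(c["orientation"]).T@(p-np.array(c["position"])); q=K@q; q=q[:2]/q[2]; print((q-[180,100])*3)
print([(d["p"],world(c,d["point"])) for d in nets.place_of(c,"cup")],T-.055*n)
E
```

```text
8.7 [ 0.6059 -0.0278  0.2315] [ 0.7071  0.0108 -0.707 ] 0.05805444468584487 [ 0.6048  0.4644 -2.5341]
[391.6921 213.5192]
[464.6432 155.5338]
[(0.27, array([ 0.4642,  0.3298, -0.0047]))] [ 0.6439 -0.0272  0.1921]
```

View pics/side2c.png

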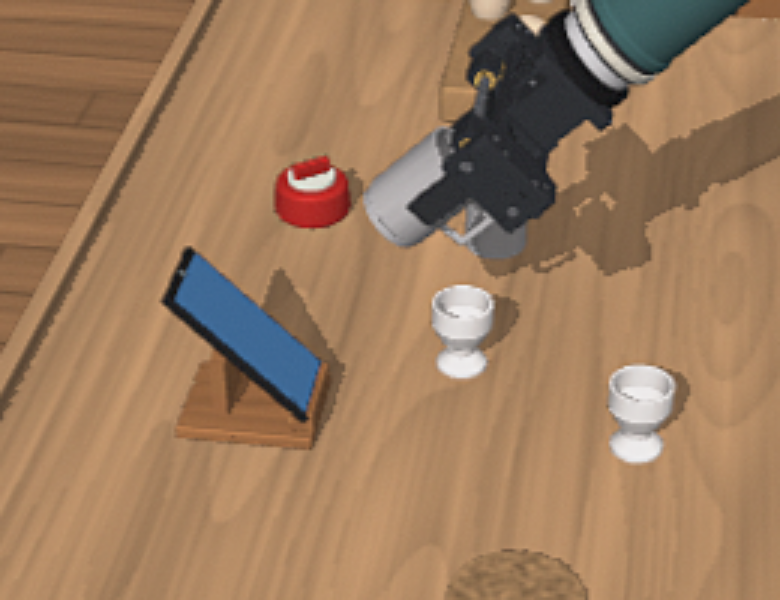

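The picture shows the cup tipped 45 degrees: its underside at (392,215) sits where expected and faces the screen, it lines up with the fingers, and it is clear of the egg cups. Next comes the hold, then the placing.

```bash
python3 - <<'E'
from h import *
np.set_printoptions(precision=4,suppress=True)
T=manip.state()["tool_pos"]
manip.dwell(2.6)
manip.move_pose(list(T),rot(0,.015)); 
x,y=.5226,.1657
manip.move_pose([x,y,.17],rot(0,0)); 
manip.move_linear([x,y,.075],rate=.1); manip.dwell(.3)
s=manip.state(); f0=s["contact_force"]; print(s["clock"],s["tool_pos"],f0)
dx,dy,dz=np.array([x,y,.075])-s["tool_pos"]   # steady offset
for z in np.arange(.066,.0575,-.001):
    manip.move_linear([x+dx,y+dy,z+dz],rate=.03); s=manip.state()
    f=s["contact_force"][2]-f0[2]; print(round(z,4),s["tool_pos"],round(f,2))
    if f>2.5: break
print(s["clock"])
for n in("side","top"):
    c=vision.capture(n); W=cloud(c); cv2.imwrite(f"pics/{n}3.png",c["image"])
cv2.imwrite("pics/side3c.png",cv2.resize(cv2.imread("pics/side3.png")[200:400,240:500],None,fx=3,fy=3))
E
```

```text
14.575 [0.5229 0.1658 0.0756] [-0.1285 -0.4281 -2.8396]
0.066 [0.5219 0.1655 0.0649] 1.8
0.065 [0.5223 0.1656 0.0645] 0.67
0.064 [0.5223 0.1656 0.0634] 0.56
0.063 [0.5222 0.1655 0.0624] 1.7
0.062 [0.5224 0.1656 0.0615] 0.44
0.061 [0.5225 0.1656 0.0614] 7.6
16.2917
```

View pics/side3c.png

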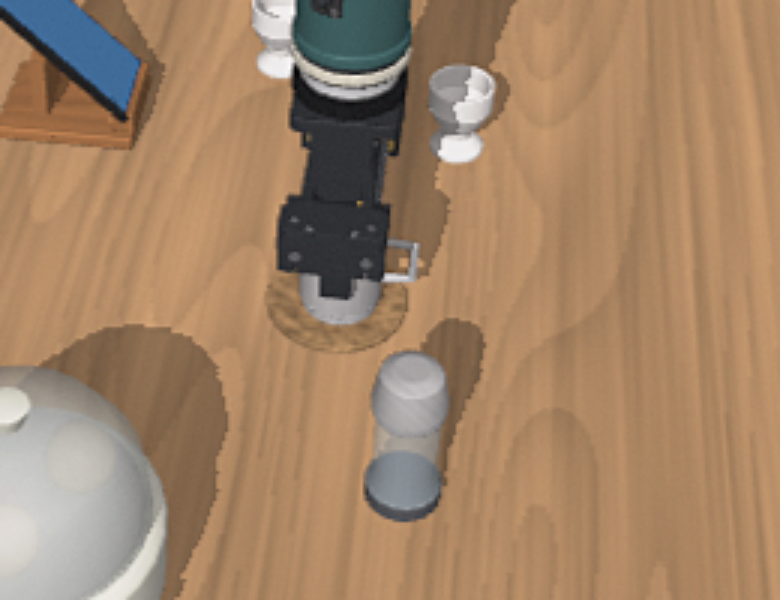

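The cup, with its bottom at (340,305), stands in the middle of the coaster. It made contact at TCP z 0.0614, exactly as predicted, and the grinder is clear of the gripper. I'll release, retreat and check.

```bash
python3 - <<'E'
from h import *
np.set_printoptions(precision=4,suppress=True)
manip.set_gripper(.086)
p=manip.state()["tool_pos"]; manip.move_linear([p[0],p[1],.24],rate=.12)
manip.move_pose([.42,-.1,.3],rot(0,0)); manip.dwell(.3)
print(manip.state()["clock"])
for n in("side","top"):
    c=vision.capture(n); W=cloud(c); cv2.imwrite(f"pics/{n}4.png",c["image"])
    r=np.hypot(W[...,0]-.5226,W[...,1]-.1657); P=W[(r<.045)&(W[...,2]>.072)&(W[...,2]<.095)&(r<.036)]
    print(n,"rim",len(P),np.median(P[:,2]),cv2.minEnclosingCircle(P[:,:2].astype(np.float32)))
    P=W[(np.hypot(W[...,0]-.46,W[...,1]-.33)<.05)&(W[...,2]>.09)&(W[...,2]<.13)]; print("grinder",P.min(0),P.max(0))
cv2.imwrite("pics/side4c.png",cv2.resize(cv2.imread("pics/side4.png")[200:400,240:500],None,fx=3,fy=3))
E
```

```text
20.0417
side rim 227 0.07777457610508876 ((0.5230792164802551, 0.16784437000751495), 0.031951241195201874)
grinder [0.4444 0.312  0.0901] [0.4884 0.3574 0.1154]
top rim 168 0.08044257564929336 ((0.5208143591880798, 0.16375595331192017), 0.029039721935987473)
grinder [0.4407 0.304  0.09  ] [0.4851 0.3471 0.1166]
```

View pics/side4c.png

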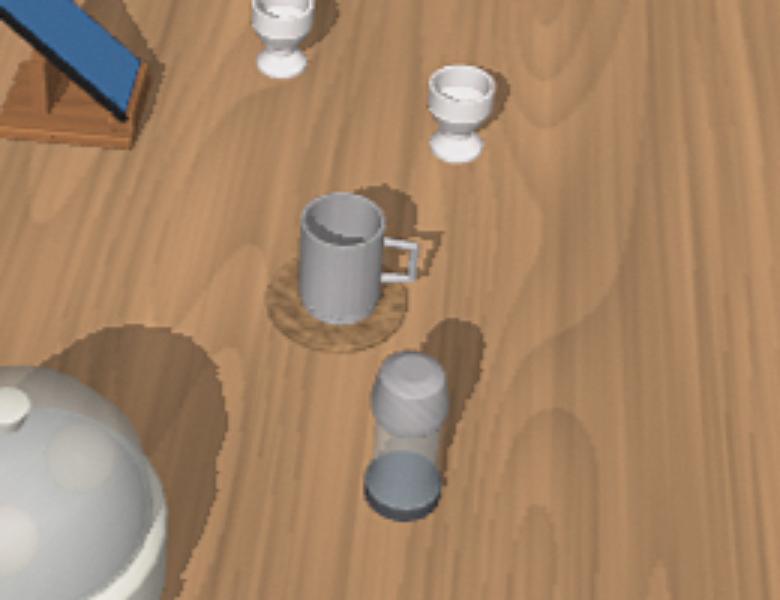

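The cup stands upright at (340,260) in the middle of the coaster, and the grinder at (405,435) has not moved.

```bash
python3 -c "
from cell import job
print(job.close_job())"
```

```text
the job is handed in; nothing more can be done
None
```

The cup was tipped 45° in front of the phone, held there for over two seconds, and released upright in the middle of the coaster; the grinder was not touched, and the job is handed in at about 20 s.

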